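# Change the test adapter on a harness-test dock

## Robot

A 6-joint arm with a two-finger parallel gripper is mounted at the origin on the work surface. World frame = base frame: x ahead of the robot, y to its left, z up, the work surface at z = 0. Lengths are in mm, angles in rad, forces in N, time in s.
With the tool pointing down it reaches from about 425 to 925 mm from the base axis. Payload 12.5 kg.
Tool frame: the origin (TCP) lies midway between the tips of the shut fingers; the grasp point (between the pads) lies 19 mm behind it (bot.tcp_to_grasp is the distance from the TCP to the grasp point, in mm); x points along the fingers, z is the direction in which the jaws open and shut, and the axes are right-handed (so a half turn about x gives the same grasp; the last joint's range is limited). The gripper opens to 85 mm and grips with 20 to 120 N. Pads are 22 mm wide; open, the fingers measure 114 mm over their backs; the gripper's body (76 mm by 85 mm) begins 54 mm behind the grasp point. The pads swing forward as they close: fully open they stand 13 mm farther back than shut.
Start: joints at [-1.323, 0.491, 1.559, -0, 1.092, -0.106], TCP at [216.564, -586.298, 231.327] pointing down, gripper open.
Joint ranges: [-3.1, 3.1], [-0.84, 2.19], [0.05, 2.79], [-1.13, 4.28], [0.06, 2.93], [-2.69, 2.69]. Speed limits (rad/s): [2.22, 2.22, 2.79, 3.14, 3.14, 3.14].

## Interface

Orientations are given as a unit quaternion [x, y, z, w].
In Python, from bench import bot gives the robot as it stands.
- The arm moves only by the tool arm_command, never from a script. Its argument "rows" is a list that holds one entry, the list of rows, each a list of 5 numbers: the opening, from 0 (shut) to 1 (fully open), then the shift along the tool's x, y, z in m, then the turn about the tool's x in rad. In form: [[[gripper, x, y, z, twist], ...]]. A call has 1 to 20 rows; each row shifts and turns the commanded pose from where the row before left it, along the tool's axes as they then stand; what a row does not reach is not made up. A row lasts 1/10 s, in which the tool goes at most 50 mm and 8.59 degrees, less where a joint would pass 70% of its speed; a pose out of reach is approached as far as the arm can. A call is refused whole if a number of a shift passes 0.05 or a number of a turn 0.15, either way. A call with a gripper value outside its range is refused whole. The fingers move at their own pace and stop on an object; "newtons" is the grip in N (left out, the last holds). Time passes only in rows, so rows that do not move let the fingers close. It gives the time, the measured TCP pose, the force and the opening at its end, in the units of the state.
- bot.get_obs(): the state, without advancing time (a new reading comes with each control period).
- bot.capture(name): name is "side" or "top"; returns (picture, depth): 480x640x3 uint8, blue, green, red; 480x640 float32, mm along the optical axis (not along the pixel's ray), 0 where there is no reading.
- bot.camera_info(name): a dict with "camera_matrix" (3x3 intrinsics, pixels), "rvec" (rotation vector, rad) and "tvec" (3), from world to camera coordinates, as OpenCV has them. Camera axes: x right, y down, z forward; pixel columns grow to the right and rows downward; lengths in mm; the calibration is good to about 2 mm. A picture is of the moment at which its call begins. camera_info takes no time and is no camera call.
- bot.job_done(): hands the job in, once; it reports no verdict.
Trained networks look in the newest picture that a camera, given by its name, has taken for a name from the list of things; names that differ only in an ending like _2 or _b are one class to them, and where a whole thing is asked for, a point or a joint stands for the part that bears it (a point fixed in the world has none). Each returns a list of dicts, best first, with "confidence" (0 to 1); they miss things now and then, are a little off and sometimes report something else, mostly with a low value. They report only what shows in the picture. A call takes as long as a camera call. They do not tell look-alikes from the thing itself.
- bot.look_for(target, camera): "xyz" ([x, y, z] in mm, in world coordinates, good to about 4 mm: the middle of the surface that is visible of it).
- bot.masks_of(target, camera): "mask" (480x640 bool, what is visible of it).
- bot.landmark_of(target, camera): "xyz" ([x, y, z] in mm, in world coordinates, good to about 4 mm: a listed point, or the origin of a listed thing).
The state is a dict: "t": time; "joint_positions": joint angles; "qd": joint speeds; "tau": joint torques, N m; "ee_pos": TCP position; "tcp_rot": TCP orientation; "wrist_force": force on the tool from outside, world axes, zero at the start; "moment": the same for the moment, N m; "grip_width": finger opening in mm.
Only numpy, scipy, OpenCV 4.12 (cv2) and the standard library are available. Lean on these libraries where they do the work, as an engineer would, in place of code of your own. Each camera call takes 0.05 s, during which the arm holds its last target.

## Task

Change over the harness tester: lift the green adapter off the docking plate's two guide pins and stand it flat in the white tray, then seat the orange adapter on the pins, its yellow-banded end at the plate's yellow-banded end, fully home and flush on the plate. Set both down rather than dropping them, and leave the thermos, jar, blue bin and hand crimper where they are.

Things in the scene. Friction and masses are not known exactly. Their poses are not given: they have to be found in the camera images.
- dock: grey docking plate fixed to the bench, 160 mm long (its x), 100 wide (y), 20 thick; origin: centre of its underside, z up. Two upright steel guide pins with tapered tips stand on its top on the x axis, the thick one at x = +40 mm near the yellow band that marks the +x end, the thin one at x = -40 mm. An adapter is home when its underside lies on the plate's top, x axis along the plate's
- dock_mid (a point): centre of the dock's top face, midway between the feet of the pins: where the centre of a seated adapter's underside lies
- dock_key (a point): foot of the thick pin: on the dock's top face at dock x = +40 mm. The pin is 16 mm thick and 26 mm tall, straight for 17 mm, then tapering to 6 mm
- dock_tail (a point): foot of the thin pin: on the dock's top face at dock x = -40 mm. The pin is 10 mm thick and 26 mm tall, straight for 17 mm, then tapering to 6 mm
- old: green test adapter, seated on the dock at the start, its yellow end at the dock's: a block 120 mm long (its x), 64 wide (y), 40 high, with a black bar handle on top. A yellow band marks the +x end. In the underside, on the x axis, are two round holes 32 mm deep: 18.5 mm wide at x = +40, 12.5 mm wide at x = -40. Mass 0.3 to 0.6 kg. Origin: centre of the underside, z up
- new: orange test adapter, standing upright on the bench at the start, same shape as the green one: a block 120 mm long (its x), 64 wide (y), 40 high, with a black bar handle on top. A yellow band marks the +x end. In the underside, on the x axis, are two round holes 32 mm deep: 18.5 mm wide at x = +40, 12.5 mm wide at x = -40. Mass 0.3 to 0.6 kg. Origin: centre of the underside, z up
- old_handle (a point): middle of the green adapter's handle bar, 72 mm above the underside's centre and over the centre of mass: the bar is 80 mm long (adapter x), 16 mm thick (adapter y) and 20 mm high, on two 14 mm square posts 22 mm high at x = +33 and -33 mm; pinch it across its thickness from above
- new_handle (a point): middle of the orange adapter's handle bar, 72 mm above the underside's centre and over the centre of mass: the bar is 80 mm long (adapter x), 16 mm thick (adapter y) and 20 mm high, on two 14 mm square posts 22 mm high at x = +33 and -33 mm; pinch it across its thickness from above
- new_key (a point): centre of the mouth of the large hole in the orange adapter's underside (x = +40 mm)
- new_tail (a point): centre of the mouth of the small hole in the orange adapter's underside (x = -40 mm)
- tray: shallow open white tray fixed to the bench, outside 174 mm (its x axis) by 118 mm (y), 18 mm high; walls and floor 7 mm thick, so inside it is 160 by 104 mm and 11 mm deep; origin at the centre of its underside, z up. The adapter fits flat inside it only roughly lengthwise, either way round
- thermos: black thermos flask standing upright, 72 mm across, 190 mm high; origin at the centre of its underside. Bystander
- jar: white jar with a red cap, 72 mm across, 95 mm high; origin at the centre of its underside. Bystander
- bin: small open blue parts bin, 105 (x) by 80 (y) by 60 mm high; origin at the centre of its underside. Bystander
- crimper: hand crimping tool with red handles lying flat, 176 mm long (x, jaw to +x), 68 mm wide, 16 mm high; origin near its middle on the bench. Bystander
Not all that is in view belongs to the job. Several things look just like the dock: the one meant starts farthest from the robot's base.

How it is judged (in metres and radians):
On the way, in this order (a step that is already met when the one before it is completed fails the run):
1. the green adapter stands flat on the tray's floor, released and at rest (z of old in the frame of tray between 0.004 and 0.01 m and angle between old's own z axis and vertical below 0.05 rad and horizontal distance between old and tray below 0.035 m and linear speed of old below 0.02 m/s and angular speed of old below 0.1 rad/s and contact force between the fingers and old below 0.1 N), for 0.2 s.
2. the orange adapter is home on the guide pins, the right way round (distance between new_key and dock_key below 0.004 m and distance between new_tail and dock_tail below 0.004 m and angle between new's own z axis and vertical below 0.04 rad), for 0.2 s.
At the end, for the whole second after the job is handed in: The green adapter stands upright (within 0.05 rad) flat on the tray's floor, within 35 mm of the tray's centre; the orange adapter is home on the dock, each hole mouth within 4 mm of the foot of its own pin and the block level within 0.04 rad; both at rest and released (all of step 2 and z of old in the frame of tray between 0.004 and 0.01 m and angle between old's own z axis and vertical below 0.05 rad and horizontal distance between old and tray below 0.035 m and linear speed of each of old, new below 0.02 m/s and angular speed of each of old, new below 0.1 rad/s); the robot touches nothing.
It fails at once if the thermos, jar, bin or crimper is moved by more than 25 mm or tipped (distance of any of thermos, jar, bin, crimper from where it was at the start of the episode above 0.025 m or angle between any of thermos, jar, bin, crimper's own z axis and vertical above 0.35 rad).
It fails at once if the green adapter is dropped (falls free of the fingers at more than 0.5 m/s) (linear speed of old above 0.5 m/s and contact force between the fingers and old below 0.1 N).
It fails at once if the orange adapter is dropped (falls free of the fingers at more than 0.5 m/s) (linear speed of new above 0.5 m/s and contact force between the fingers and new below 0.1 N).
It also fails if it takes over 61 s, if anything falls off the work surface, if the arm or the gripper's body presses on something with over 40 N, if the wrist force passes 120 N, or if a joint passes its speed limit or range.

## Working session

There is one attempt and no reset: what is moved stays moved. The work goes in short steps, Python scripts to look and compute and a tool call to move; the robot and the scene stay as the last step left them, time stands still between calls to the robot, and variables do not carry over. Pictures are saved under pics/ and viewed, and the job is handed in when it is done.

Besides the shell and the picture viewer there is one more tool, called by a JSON object that holds its "op" and its "data". arm_command: Moves the arm, as the interface text tells. Its arguments: {"type":"object","properties":{"rows":{"type":"array"},"newtons":{"type":"number"}},"required":["rows"]}

```bash
ls; mkdir -p pics
python3 - <<'E'
from bench import bot
import cv2,numpy as np
o=bot.get_obs()
for k in o: print(k,np.round(o[k],3))
for c in("top","side"):
    im,d=bot.capture(c); cv2.imwrite(f"pics/{c}0.png",im); np.save(f"/tmp/{c}0.npy",d)
    i=bot.camera_info(c); print(c,i)
E
```

```text
pics
t 0.0
joint_positions [-1.323  0.492  1.559 -0.     1.092 -0.106]
qd [ 0.001 -0.001 -0.     0.    -0.     0.   ]
tau [ 1.0000e-03 -6.1844e+01 -2.6159e+01 -0.0000e+00  4.0000e-03 -0.0000e+00]
ee_pos [ 216.482 -586.06   230.718]
tcp_rot [ 0.404  0.58  -0.404  0.58 ]
wrist_force [ 0.258 -0.432  0.069]
moment [ 0.049  0.017 -0.005]
grip_width 85.771
top {'camera_matrix': array([[618.86974588,   0.        , 317.67911973],
       [  0.        , 618.86974588, 242.85929638],
       [  0.        ,   0.        ,   1.        ]]), 'rvec': array([ 2.12799051, -2.16223712,  0.13566128]), 'tvec': array([   6.15503231,  441.68061389, 1483.66936923])}
side {'camera_matrix': array([[547.57284497,   0.        , 321.69188174],
       [  0.        , 547.57284497, 233.44923769],
       [  0.        ,   0.        ,   1.        ]]), 'rvec': array([ 0.56333908, -2.70519907,  1.16177298]), 'tvec': array([ 418.0943571 ,  220.93064191, 1067.648395  ])}
```

View pics/top0.png

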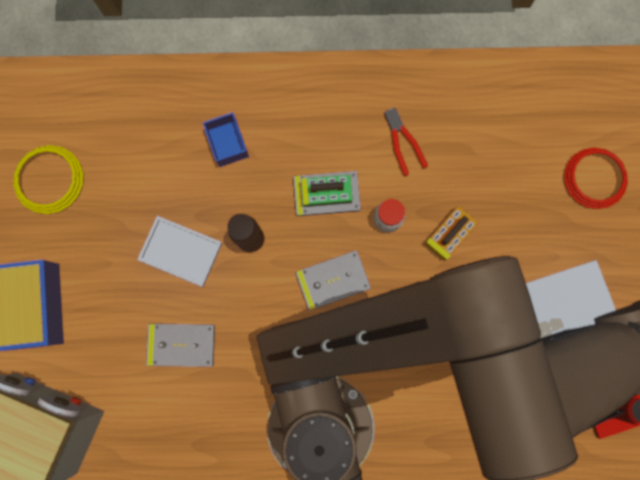

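View pics/side0.png

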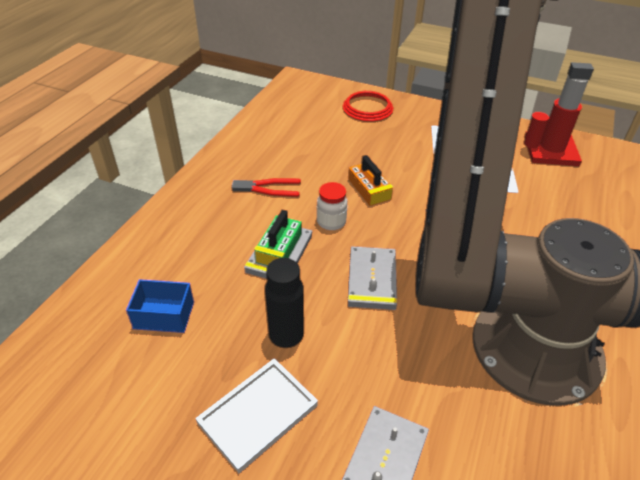

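Top view: dock look-alikes are at (325,193, under the green adapter), (333,279) and (180,345). The base is at about (320,430), so (325,193) is the farthest. Green adapter (327,188), orange (452,233), tray (180,250), thermos (245,233), jar (389,214). Next I'll take close crops and measure.

```bash
cat > h.py <<'E'
from bench import bot
import cv2,numpy as np
def cam(c):
    i=bot.camera_info(c); R=cv2.Rodrigues(np.array(i['rvec'],float))[0]; return np.array(i['camera_matrix']),R,np.array(i['tvec'],float).ravel()
def onplane(c,uv,z):
    K,R,t=cam(c); uv=np.atleast_2d(uv).astype(float)
    ray=(np.linalg.inv(K)@np.c_[uv,np.ones(len(uv))].T).T@R
    C=-R.T@t; s=(z-C[2])/ray[:,2]; return C+s[:,None]*ray
def cloud(c,d,m):
    K,R,t=cam(c); v,u=np.nonzero(m&(d>0)); z=d[v,u]
    p=np.c_[(u-K[0,2])/K[0,0]*z,(v-K[1,2])/K[1,1]*z,z]; return (p-t)@R
def proj(c,P):
    K,R,t=cam(c); i=bot.camera_info(c); return cv2.projectPoints(np.atleast_2d(P).astype(float),i['rvec'],np.array(i['tvec']),K,None)[0].reshape(-1,2)
E
python3 - <<'E'
from h import *
im=cv2.imread("pics/top0.png"); 
a=cv2.resize(im[160:230,280:370],None,fx=6,fy=6,interpolation=cv2.INTER_CUBIC)
b=cv2.resize(im[195:270,410:490],None,fx=5,fy=5,interpolation=cv2.INTER_CUBIC)
cv2.imwrite("pics/crop_a.png",a);cv2.imwrite("pics/crop_b.png",b)
d=np.load("/tmp/top0.npy")
print("base px",proj("top",[0,0,0]),proj("top",[500,0,0]), "C",-cam("top")[1].T@cam("top")[2])
for t in("old","new","tray","dock","thermos","jar","bin","crimper","old_handle","new_handle"):
    for c in ("top","side"):
        r=bot.landmark_of(t,c); print(t,c,[(np.round(x['xyz'],0).tolist(),round(x['confidence'],2)) for x in r])
print(bot.get_obs()['t'])
for t in("old","new","tray","dock"):
    for c in ("top",):
        for k,x in enumerate(bot.masks_of(t,c)):
            m=x['mask'].astype(np.uint8); cnt=max(cv2.findContours(m,0,2)[0],key=cv2.contourArea); print(t,c,x['confidence'],m.sum(),cv2.minAreaRect(cnt)); np.save(f"/tmp/m_{t}_{k}.npy",x['mask'])
E
```

```text
base px [[320.24651336 427.09358398]] [[317.11604212 221.50696805]] C [ 234.40378056  -15.84464959 1530.09746783]
old top [([569.0, -25.0, 19.0], 0.91)]
old side [([571.0, -20.0, 24.0], 0.9), ([432.0, 342.0, -1.0], 0.46)]
new top [([462.0, -329.0, -2.0], 0.84)]
new side [([464.0, -328.0, 2.0], 0.73)]
tray top [([433.0, 340.0, 3.0], 0.91), ([570.0, -27.0, 2.0], 0.63)]
tray side [([437.0, 342.0, -1.0], 0.8), ([708.0, -222.0, -4.0], 0.34), ([571.0, -27.0, 22.0], 0.29)]
dock top [([568.0, -26.0, 2.0], 0.69), ([199.0, 335.0, -2.0], 0.63), ([356.0, -32.0, 0.0], 0.58)]
dock side [([202.0, 336.0, 1.0], 0.97), ([356.0, -34.0, 3.0], 0.94), ([570.0, -23.0, 4.0], 0.87)]
thermos top [([456.0, 172.0, 4.0], 0.66), ([570.0, 14.0, 17.0], 0.2)]
thermos side [([462.0, 168.0, -1.0], 0.66)]
jar top [([510.0, -173.0, 1.0], 0.68)]
jar side [([509.0, -179.0, -0.0], 0.63)]
bin top [([704.0, 226.0, -2.0], 0.75), ([570.0, -26.0, -2.0], 0.26)]
bin side [([708.0, 224.0, -3.0], 0.81)]
crimper top [([704.0, -217.0, -4.0], 0.91)]
crimper side [([704.0, -222.0, 0.0], 0.86)]
old_handle top [([572.0, -25.0, 91.0], 0.7
[... 430 characters left out ...]
953, 33.576255798339844), 70.01689910888672)
new top 0.65 1300 ((450.5155029296875, 232.93621826171875), (27.01213264465332, 50.794551849365234), 40.23635482788086)
tray top 0.84 3410 ((179.03445434570312, 250.41378784179688), (72.04978942871094, 48.65217971801758), 21.801406860351562)
tray top 0.21 1184 ((326.336181640625, 192.4929656982422), (41.392921447753906, 64.2149658203125), 85.33314514160156)
dock top 0.8 2721 ((180.0, 344.5), (41.0, 68.0), 90.0)
dock top 0.77 1310 ((325.90692138671875, 193.88278198242188), (42.602333068847656, 66.7685775756836), 85.2363510131836)
dock top 0.74 2652 ((332.4855041503906, 279.77178955078125), (41.394630432128906, 65.09656524658203), 70.42687225341797)
```

View pics/crop_a.png

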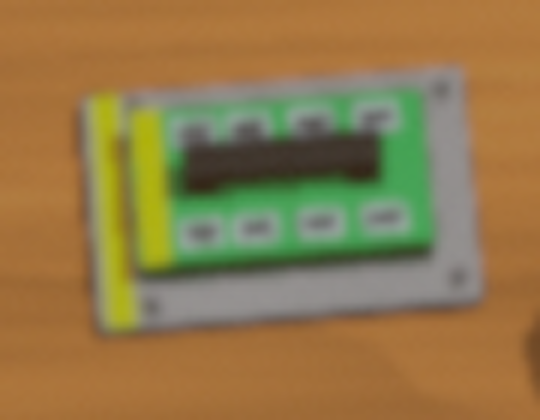

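View pics/crop_b.png

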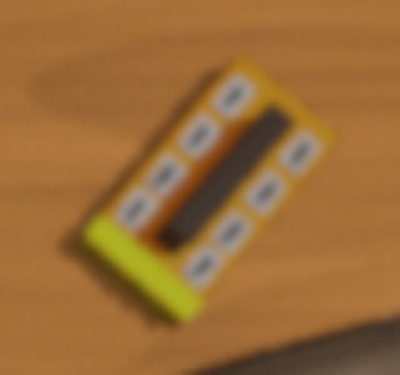

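Run:
```python
from h import *
from scipy.spatial.transform import Rotation as Ro
im=cv2.imread("pics/top0.png");d=np.load("/tmp/top0.npy")
def rect(m,z,name,zr):
    # use full mask contour at plane z
    P=cloud("top",d,m); k=(P[:,2]>zr[0])&(P[:,2]<zr[1]); P=P[k]
    r=cv2.minAreaRect(P[:,:2].astype(np.float32)); print(name,len(P),"z",np.median(P[:,2]).round(1),np.round(r[0],1),np.round(r[1],1),round(r[2],1))
L=lambda n:np.load(f"/tmp/m_{n}.npy")
full=lambda cx,cy,w:(lambda m:(m.__setitem__((slice(cy-w,cy+w),slice(cx-w,cx+w)),True),m)[1])(np.zeros((480,640),bool))
rect(full(327,190,40),0,"old top",(50,66)); rect(full(327,190,40),0,"old bar",(90,110)); rect(full(327,190,40),0,"dock",(12,28))
rect(full(452,233,32),0,"new top",(31,50)); rect(full(452,233,32),0,"new bar",(70,90))
rect(full(180,250,45),0,"tray floor",(4,10));rect(full(180,250,45),0,"tray",(3,25))
hsv=cv2.cvtColor(im,cv2.COLOR_BGR2HSV)
# yellow centroids
for nm,(cx,cy) in (("old",(327,190)),("new",(452,233))):
    m=cv2.inRange(hsv,(24,150,120),(34,255,255))>0; m&=full(cx,cy,40); v,u=np.nonzero(m); print(nm,len(u),u.mean(),v.mean())
# tool orientation
o=bot.get_obs(); print(Ro.from_quat(o['tcp_rot']).as_matrix().round(3)); print(o['ee_pos'])
```

```text
old top 931 z 60.6 [570.4 -24. ] [ 67.  120.5] 4.3
old bar 251 z 101.6 [570.2 -24.6] [19.2 79.1] 2.2
dock 1119 z 20.7 [561.3 -27.4] [178.9 135.4] 85.7
new top 1049 z 40.9 [ 462.3 -327.4] [ 64.4 123.1] 48.0
new bar 231 z 81.9 [ 462.4 -327.4] [16.  79.9] 47.8
tray floor 2431 z 6.7 [435.  344.4] [226.  226.4] 89.9
tray 4398 z 7.7 [435.  344.9] [227.6 225.6] 0.3
old 287 301.35540069686414 193.4843205574913
new 175 438.0342857142857 248.12571428571428
[[ 0.     0.938  0.346]
 [-0.     0.346 -0.938]
 [-1.    -0.     0.   ]]
[ 216.5656917  -586.30589444  231.34546683]
```

Crops confirm it: the green adapter is on the farthest dock, with its yellow end and the dock's yellow band both at image left (+y). The orange adapter's yellow end is at lower left. Next I'll refine the yaws.

```bash
cat >> h.py <<'E'
from scipy.optimize import minimize
def win(cx,cy,w):
    m=np.zeros((480,640),bool); m[max(cy-w,0):cy+w,max(cx-w,0):cx+w]=1; return m
def fitrect(c,d,m,zlo,zhi,lx,ly,x0):
    """silhouette fit: choose pose maximising match of points at that height with a lx x ly rectangle"""
    P=cloud(c,d,m); P=P[(P[:,2]>zlo)&(P[:,2]<zhi)][:,:2]
    P=P[np.hypot(*(P-np.array(x0[:2])).T)<np.hypot(lx,ly)/2+8]
    def f(q):
        cs,sn=np.cos(q[2]),np.sin(q[2]); e=P-q[:2]; a=e[:,0]*cs+e[:,1]*sn; b=-e[:,0]*sn+e[:,1]*cs
        ox=np.maximum(abs(a)-lx/2,0); oy=np.maximum(abs(b)-ly/2,0); return np.sum(np.minimum(ox*ox+oy*oy,25))
    r=minimize(f,x0,method='Nelder-Mead',options=dict(initial_simplex=np.array([x0,[x0[0]+4,x0[1],x0[2]],[x0[0],x0[1]+4,x0[2]],[x0[0],x0[1],x0[2]+.08]]),xatol=.01,fatol=.01))
    return np.r_[r.x[:2],np.degrees(r.x[2])].round(2),round(r.fun,1),len(P)
E
python3 - <<'E'
from h import *
d=np.load("/tmp/top0.npy"); im=cv2.imread("pics/top0.png")
r=np.radians
print("dock",fitrect("top",d,win(327,190,60),13,28,160,100,[570,-26,r(94.5)]))
print("oldtop",fitrect("top",d,win(327,190,60),50,68,120,64,[570,-26,r(94.5)]))
print("oldbar",fitrect("top",d,win(327,190,60),90,110,80,16,[570,-26,r(94.5)]))
print("newtop",fitrect("top",d,win(452,233,60),30,50,120,64,[462,-328,r(138)]))
print("newbar",fitrect("top",d,win(452,233,60),70,92,80,16,[462,-328,r(138)]))
print("tray",fitrect("top",d,win(180,250,60),4,25,174,118,[435,341,r(68)]))
# colour-based: dock corners minAreaRect of colour-different-from-wood at z=20
for n,z in(("tray_0",18),("new_0",40),("old_0",60),("dock_1",20)):
    m=np.load(f"/tmp/m_{n}.npy"); cnt=max(cv2.findContours(m.astype(np.uint8),0,1)[0],key=cv2.contourArea)
    p=onplane("top",cnt[:,0],z)[:,:2].astype(np.float32); print(n,cv2.minAreaRect(p))
E
```

```text
dock (array([569.89, -24.27,  93.71]), np.float64(29.1), 1102)
oldtop (array([569.93, -23.94,  93.81]), np.float64(11.9), 996)
oldbar (array([569.76, -24.37,  93.37]), np.float64(6.6), 251)
newtop (array([ 462.2 , -327.44,  137.6 ]), np.float64(13.5), 1049)
newbar (array([ 462.46, -327.37,  137.91]), np.float64(0.0), 232)
tray (array([428.85, 341.65,  67.17]), np.float64(12344.2), 3540)
tray_0 ((430.407958984375, 341.28826904296875), (178.4490203857422, 119.7099838256836), 67.26146697998047)
new_0 ((459.5549011230469, -324.2333984375), (64.9218521118164, 125.67247772216797), 48.28961944580078)
old_0 ((567.268310546875, -24.625713348388672), (73.89510345458984, 121.2286605834961), 3.843966484069824)
dock_1 ((566.1715698242188, -23.02361297607422), (108.2739028930664, 166.25515747070312), 3.841919422149658)
```

```bash
cat >> h.py <<'E'
from scipy.spatial.transform import Rotation as Ro
def togo(x,y,z=None,yaw=None):
    """tool-axis shift (mm) and twist (rad) from measured pose to TCP target; yaw = world angle (deg) wanted for tool z axis"""
    o=bot.get_obs(); R=Ro.from_quat(o['tcp_rot']).as_matrix(); p=np.array(o['ee_pos'])
    z=p[2] if z is None else z
    s=R.T@(np.array([x,y,z])-p); cur=np.degrees(np.arctan2(R[1,2],R[0,2]))
    tw=None if yaw is None else -np.radians((yaw-cur+180)%360-180)
    print("t",round(float(o['t']),2),"p",p.round(1),"yaw",cur.round(2),"tilt",R[:,0].round(3),"shift mm",s.round(1),"twist",None if tw is None else round(tw,4),"F",np.round(o['wrist_force'],1),"w",round(float(o['grip_width']),1),"q",np.round(o['joint_positions'],2))
E
python3 -c "
from h import *
togo(569.9,-24.2,180,3.8)"
```

```text
t 1.3 p [ 216.6 -586.3  231.3] yaw -69.73 tilt [ 0. -0. -1.] shift mm [  51.3  526.2 -404.9] twist -1.2833 F [ 0.3  0.3 -0.2] w 85.2 q [-1.32  0.49  1.56 -0.    1.09 -0.11]
```

{"op": "arm_command", "data": {"rows": [[[1, 0, 0.029, -0.022, 0], [1, 0, 0.029, -0.022, 0], [1, 0, 0.029, -0.022, 0], [1, 0, 0.029, -0.022, 0], [1, 0, 0.029, -0.022, 0], [1, 0, 0.029, -0.022, 0], [1, 0, 0.029, -0.022, 0], [1, 0, 0.029, -0.022, 0], [1, 0, 0.029, -0.022, 0], [1, 0, 0.029, -0.022, 0], [1, 0, 0.029, -0.022, 0], [1, 0, 0.029, -0.022, 0], [1, 0, 0.029, -0.022, 0], [1, 0, 0.029, -0.022, 0], [1, 0, 0.029, -0.022, 0], [1, 0, 0.029, -0.022, 0], [1, 0, 0.029, -0.022, 0], [1, 0, 0.029, -0.022, 0]]]}}

```text
t: 3.1
ee_pos: [569.7, -32.5, 231.4]
tcp_rot: [0.404, 0.58, -0.404, 0.58]
wrist_force: [-0.1, -1.7, 0.6]
grip_width: 85.8
```

{"op": "arm_command", "data": {"rows": [[[1, 0, 0, 0, -0.145], [1, 0, 0, 0, -0.145], [1, 0, 0, 0, -0.145], [1, 0, 0, 0, -0.145], [1, 0, 0, 0, -0.145], [1, 0, 0, 0, -0.145], [1, 0, 0, 0, -0.145], [1, 0, 0, 0, -0.145], [1, 0, 0, 0, -0.12], [1, 0, 0, 0, 0]]]}}

```text
t: 4.1
ee_pos: [569.0, -34.0, 231.4]
tcp_rot: [-0.023, 0.707, 0.023, 0.707]
wrist_force: [0.1, -0.5, -0.4]
grip_width: 85.4
```

```bash
python3 -c "
from h import *
togo(569.9,-24.2,74,3.8)"
```

```text
t 4.1 p [569.  -34.  231.4] yaw 3.71 tilt [ 0. -0. -1.] shift mm [157.4   9.7   1.5] twist -0.0016 F [ 0.1 -0.5 -0.4] w 85.4 q [-0.18  0.41  1.7  -0.    1.03 -0.24]
```

{"op": "arm_command", "data": {"rows": [[[1, 0.03, 0.005, 0.001, 0], [1, 0.03, 0.0045, 0.0005, 0], [1, 0.03, 0, 0, 0], [1, 0.03, 0, 0, 0], [1, 0.025, 0, 0, 0], [1, 0.012, 0, 0, 0], [1, 0, 0, 0, 0]]]}}

```text
t: 4.8
ee_pos: [569.5, -24.3, 73.1]
tcp_rot: [-0.021, 0.708, 0.022, 0.706]
wrist_force: [-0.1, -0.4, 0.7]
grip_width: 85.7
```

Run:
```python
from h import *
togo(569.9,-24.2,74,3.8)
for c in("top","side"):
    im,d=bot.capture(c); cv2.imwrite(f"pics/{c}1.png",im)
    u,v=proj(c,[570,-24,90])[0].astype(int); cv2.imwrite(f"pics/{c}1c.png",cv2.resize(im[max(v-70,0):v+70,u-90:u+90],None,fx=4,fy=4))
```

```text
t 4.8 p [569.5 -24.3  73.1] yaw 3.49 tilt [-0.002  0.    -1.   ] shift mm [-0.9  0.1  0.4] twist -0.0054 F [-0.1 -0.4  0.7] w 85.7 q [-0.16  0.62  1.84 -0.    0.69 -0.22]
```

View pics/side1c.png

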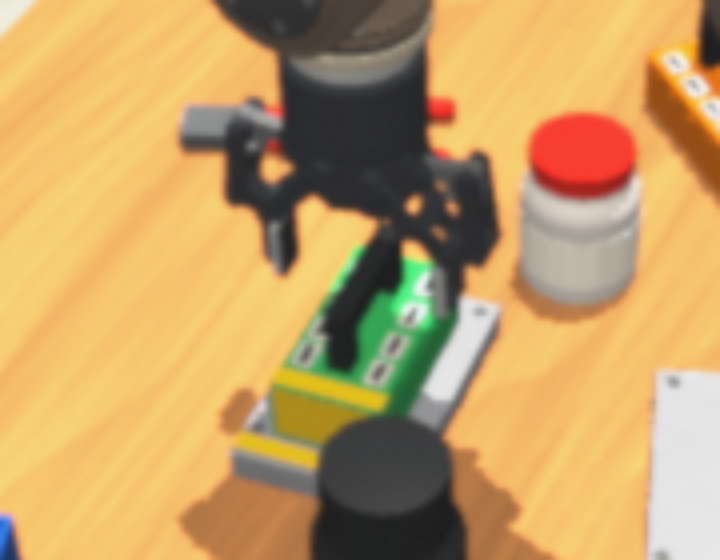

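The fingers straddle the bar in the side crop, with the bar at about (360,290) between the pads at (280,240) and (445,290). Closing now.

{"op": "arm_command", "data": {"rows": [[[0.5, 0, 0, 0, 0], [0, 0, 0, 0, 0], [0, 0, 0, 0, 0], [0, 0, 0, 0, 0], [0, 0, 0, 0, 0], [0, 0, 0, 0, 0], [0, 0, 0, 0, 0], [0, 0, 0, 0, 0]]], "newtons": 60}}

```text
t: 5.7
ee_pos: [570.3, -24.5, 74.6]
tcp_rot: [-0.022, 0.706, 0.022, 0.707]
wrist_force: [1.6, 0.6, 5.8]
grip_width: 14.8
```

```bash
python3 -c "
from h import *
togo(569.9,-24.2,74,3.8); o=bot.get_obs(); print(o['moment'])"
```

```text
t 5.7 p [570.3 -24.5  74.6] yaw 3.61 tilt [ 0.001 -0.    -1.   ] shift mm [ 0.6  0.3 -0.4] twist -0.0033 F [1.6 0.6 5.8] w 14.8 q [-0.16  0.62  1.84 -0.    0.69 -0.22]
[ 0.04912964 -0.05164244  0.07961907]
```

{"op": "arm_command", "data": {"rows": [[[0, -0.01, 0, 0, 0], [0, -0.015, 0, 0, 0], [0, -0.015, 0, 0, 0], [0, -0.02, 0, 0, 0], [0, -0.03, 0, 0, 0], [0, -0.035, 0, 0, 0], [0, -0.035, 0, 0, 0], [0, -0.035, 0, 0, 0], [0, -0.02, 0, 0, 0], [0, -0.01, 0, 0, 0], [0, 0, 0, 0, 0]]]}}

```text
t: 6.8
ee_pos: [569.7, -24.4, 299.8]
tcp_rot: [-0.022, 0.707, 0.022, 0.707]
wrist_force: [0.3, 0.1, -5.4]
grip_width: 15.1
```

Run:
```python
from h import *
togo(432,341.5,None,-22.7)
for c in("top","side"):
    im,d=bot.capture(c); cv2.imwrite(f"pics/{c}2.png",im); np.save(f"/tmp/{c}2.npy",d)
```

```text
t 6.8 p [569.7 -24.4 299.8] yaw 3.61 tilt [ 0.001 -0.    -1.   ] shift mm [-1.000e-01  3.738e+02 -1.144e+02] twist 0.4592 F [ 0.3  0.1 -5.4] w 15.1 q [-0.16  0.35  1.6  -0.    1.19 -0.22]
```

View pics/side2.png

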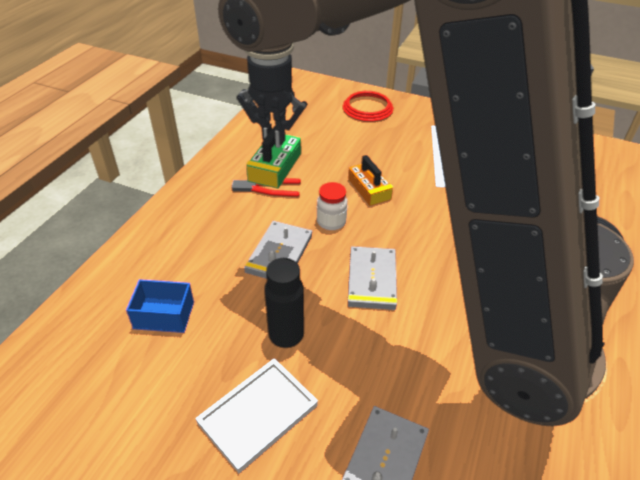

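The green adapter hangs level and clear of the pins, at (275,160) in the side view. Carrying it over the thermos to the tray.

{"op": "arm_command", "data": {"rows": [[[0, 0, 0.02, -0.006, 0], [0, 0, 0.031, -0.0095, 0], [0, 0, 0.031, -0.0095, 0], [0, 0, 0.031, -0.0095, 0], [0, 0, 0.031, -0.0095, 0], [0, 0, 0.031, -0.0095, 0], [0, 0, 0.031, -0.0095, 0], [0, 0, 0.031, -0.0095, 0], [0, 0, 0.031, -0.0095, 0], [0, 0, 0.031, -0.0095, 0], [0, 0, 0.031, -0.0095, 0], [0, 0, 0.031, -0.0095, 0], [0, 0, 0.013, -0.004, 0], [0, 0, 0, 0, 0.12], [0, 0, 0, 0, 0.12], [0, 0, 0, 0, 0.12], [0, 0, 0, 0, 0.099], [0, 0, 0, 0, 0]]]}}

```text
t: 8.7
ee_pos: [432.0, 341.1, 298.0]
tcp_rot: [0.139, 0.694, -0.14, 0.693]
wrist_force: [-0.6, 0.3, -4.4]
grip_width: 15.2
```

Run:
```python
from h import *
togo(432,341.5,64,-22.7)
for c in("top","side"):
    im,d=bot.capture(c); cv2.imwrite(f"pics/{c}3.png",im)
```

```text
t 8.7 p [432.  341.1 298. ] yaw -22.79 tilt [-0.002 -0.001 -1.   ] shift mm [2.34e+02 8.00e-01 1.00e-01] twist -0.0015 F [-0.6  0.3 -4.4] w 15.2 q [ 0.55  0.32  1.65 -0.    1.17  0.95]
```

View pics/side3.png

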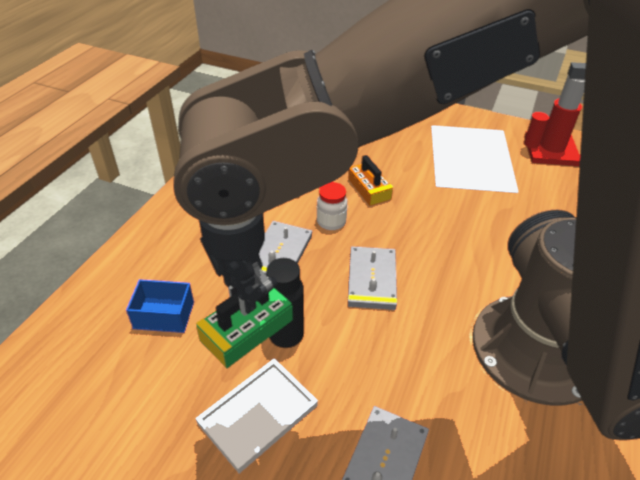

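{"op": "arm_command", "data": {"rows": [[[0, 0.02, 0, 0, 0], [0, 0.03, 0, 0, 0], [0, 0.035, 0, 0, 0], [0, 0.035, 0, 0, 0], [0, 0.035, 0, 0, 0], [0, 0.03, 0, 0, 0], [0, 0.02, 0, 0, 0], [0, 0.015, 0, 0, 0], [0, 0.006, 0, 0, 0], [0, 0, 0, 0, 0], [0, 0.002, 0, 0, 0], [0, 0.002, 0, 0, 0], [0, 0.002, 0, 0, 0], [0, 0, 0, 0, 0]]]}}

```text
t: 10.2
ee_pos: [432.1, 341.6, 67.4]
tcp_rot: [0.139, 0.693, -0.139, 0.693]
wrist_force: [0.3, 0.1, -4.7]
grip_width: 15.1
```

Run:
```python
from h import *
togo(432,341.5,62,-22.7)
for c in("top","side"):
    im,d=bot.capture(c); cv2.imwrite(f"pics/{c}4.png",im)
    u,v=proj(c,[432,341,50])[0].astype(int); cv2.imwrite(f"pics/{c}4c.png",cv2.resize(im[max(v-70,0):v+70,max(u-90,0):u+90],None,fx=4,fy=4))
```

```text
t 10.2 p [432.1 341.6  67.4] yaw -22.68 tilt [ 0.  0. -1.] shift mm [ 5.4 -0.2 -0.1] twist 0.0003 F [ 0.3  0.1 -4.7] w 15.1 q [ 0.55  0.61  1.89 -0.    0.64  0.95]
```

View pics/side4c.png

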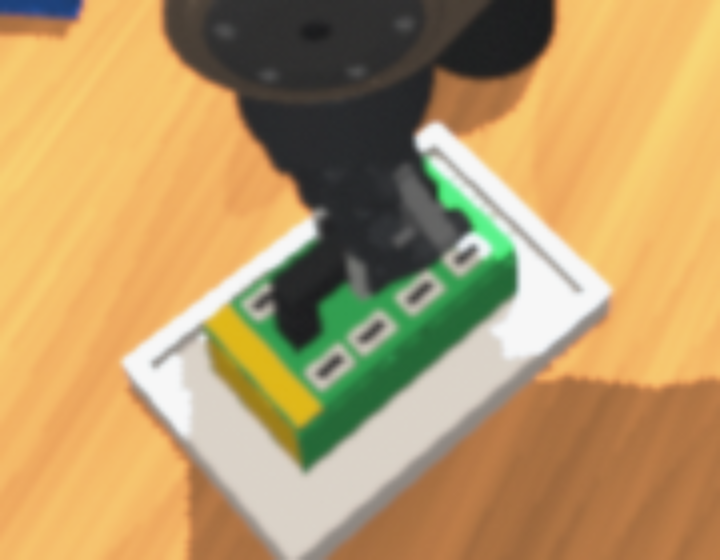

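View pics/top4c.png

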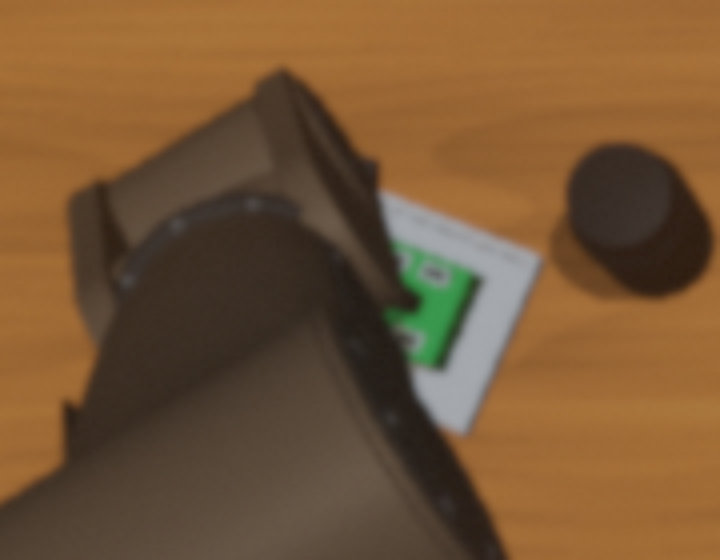

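The top view shows the green end at crop (440,310), well centred in the tray's width. Lowering the last ~5 mm until it touches.

{"op": "arm_command", "data": {"rows": [[[0, 0.002, 0, 0, 0], [0, 0.002, 0, 0, 0], [0, 0.0015, 0, 0, 0], [0, 0, 0, 0, 0], [0, 0, 0, 0, 0]]]}}

```text
t: 10.8
ee_pos: [432.1, 341.6, 61.7]
tcp_rot: [0.139, 0.693, -0.139, 0.693]
wrist_force: [0.1, -0.7, -5.2]
grip_width: 15.4
```

{"op": "arm_command", "data": {"rows": [[[0, 0.001, 0, 0, 0], [0, 0.001, 0, 0, 0], [0, 0, 0, 0, 0]]]}}

```text
t: 11.1
ee_pos: [432.2, 341.6, 61.5]
tcp_rot: [0.139, 0.693, -0.139, 0.694]
wrist_force: [-5.0, -5.8, 20.4]
grip_width: 15.1
```

{"op": "arm_command", "data": {"rows": [[[0.3, -0.001, 0, 0, 0], [0.6, 0, 0, 0, 0], [1, 0, 0, 0, 0], [1, 0, 0, 0, 0], [1, 0, 0, 0, 0]]]}}

```text
t: 11.6
ee_pos: [432.1, 341.6, 60.6]
tcp_rot: [0.139, 0.693, -0.139, 0.693]
wrist_force: [-0.6, -0.9, 0.5]
grip_width: 81.5
```

{"op": "arm_command", "data": {"rows": [[[1, -0.02, 0, 0, 0], [1, -0.03, 0, 0, 0], [1, -0.035, 0, 0, 0], [1, -0.035, 0, 0, 0], [1, -0.035, 0, 0, 0], [1, -0.02, 0, 0, 0], [1, -0.01, 0, 0, 0], [1, 0, 0, 0, 0]]]}}

```text
t: 12.4
ee_pos: [432.3, 341.8, 246.4]
tcp_rot: [0.139, 0.693, -0.139, 0.694]
wrist_force: [-0.0, 0.4, 0.4]
grip_width: 85.7
```

Run:
```python
from h import *
togo(462.3,-327.4,None,47.8)
for c in("top","side"):
    im,d=bot.capture(c); cv2.imwrite(f"pics/{c}5.png",im); np.save(f"/tmp/{c}5.npy",d)
```

```text
t 12.4 p [432.3 341.8 246.4] yaw -22.69 tilt [ 0.001  0.001 -1.   ] shift mm [-5.000e-01 -6.058e+02  2.858e+02] twist -1.2303 F [-0.   0.4  0.4] w 85.7 q [ 0.55  0.37  1.72 -0.    1.05  0.95]
```

View pics/side5.png

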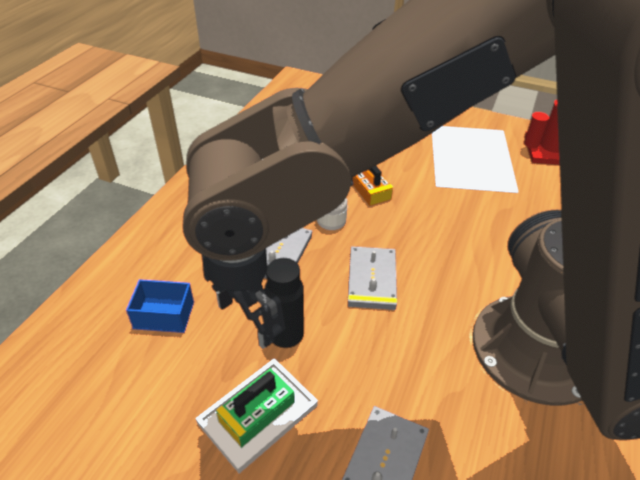

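View pics/top5.png

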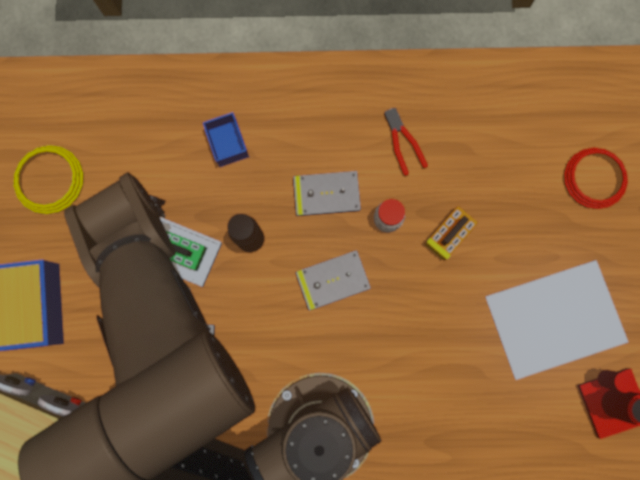

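Green stands in the tray: side (255,405), top (188,250). The dock is bare at top (327,193). I'll re-measure the dock and orange adapter in this frame while the arm travels.

{"op": "arm_command", "data": {"rows": [[[1, -0.01, -0.0335, 0.0158, 0], [1, -0.01, -0.0335, 0.0158, 0], [1, 0, -0.0335, 0.0158, 0], [1, 0, -0.0335, 0.0158, 0], [1, 0, -0.0335, 0.0158, 0], [1, 0, -0.0335, 0.0158, 0], [1, 0, -0.0335, 0.0158, 0], [1, 0, -0.0335, 0.0158, 0], [1, 0, -0.0335, 0.0158, 0], [1, 0, -0.0335, 0.0158, 0], [1, 0, -0.0335, 0.0158, 0], [1, 0, -0.0335, 0.0158, 0], [1, 0, -0.0335, 0.0158, 0], [1, 0, -0.0335, 0.0158, 0], [1, 0, -0.0335, 0.0158, 0], [1, 0, -0.0335, 0.0158, 0], [1, 0, -0.0335, 0.0158, 0], [1, 0, -0.0335, 0.0158, 0]]]}}

```text
t: 14.3
ee_pos: [461.4, -325.8, 264.1]
tcp_rot: [0.14, 0.694, -0.139, 0.692]
wrist_force: [0.7, -0.2, 0.1]
grip_width: 85.6
```

{"op": "arm_command", "data": {"rows": [[[1, 0, 0, 0, -0.145], [1, 0, 0, 0, -0.145], [1, 0, 0, 0, -0.145], [1, 0, 0, 0, -0.145], [1, 0, 0, 0, -0.145], [1, 0, 0, 0, -0.145], [1, 0, 0, 0, -0.145], [1, 0, 0, 0, -0.145], [1, 0, 0, 0, -0.07], [1, 0, 0, 0, 0]]]}}

```text
t: 15.3
ee_pos: [461.7, -324.2, 264.2]
tcp_rot: [-0.286, 0.647, 0.287, 0.646]
wrist_force: [-0.7, -0.2, 0.4]
grip_width: 85.2
```

Run:
```python
from h import *
d=np.load("/tmp/top5.npy"); r=np.radians
print("dock",fitrect("top",d,win(327,190,60),13,28,160,100,[570,-26,r(94)]))
print("newtop",fitrect("top",d,win(452,233,60),30,50,120,64,[462,-328,r(138)]))
print("newbar",fitrect("top",d,win(452,233,60),70,92,80,16,[462,-328,r(138)]))
P=cloud("top",d,win(327,193,40)); k=(P[:,2]>38)&(P[:,2]<60); print("pins",P[k].round(1)[:20])
im=cv2.imread("pics/top5.png"); cv2.imwrite("pics/crop_dock.png",cv2.resize(im[160:230,280:370],None,fx=8,fy=8,interpolation=cv2.INTER_CUBIC))
togo(462.3,-327.4,54.5,47.8)
```

```text
dock (array([569.84, -24.04,  93.64]), np.float64(4.6), 2413)
newtop (array([ 462.45, -327.64,  137.9 ]), np.float64(5.4), 1055)
newbar (array([ 462.21, -327.2 ,  138.06]), np.float64(0.0), 233)
pins [[575.8 -60.4  39.1]
 [573.5 -62.6  49.2]
 [573.9 -65.1  47. ]
 [573.3  13.3  44.9]
 [571.4 -62.6  47.5]
 [571.  -65.   49.1]
 [572.1 -67.6  44. ]
 [570.2  18.2  48.2]
 [570.2  15.7  47.8]
 [570.2  13.3  47.8]
 [572.1  11.   39.2]
 [569.9 -60.2  43.1]
 [570.2 -62.7  41.4]
 [570.3 -65.2  41. ]
 [567.7  18.2  47.8]
 [567.6  15.8  48.2]
 [568.   13.4  46.1]
 [567.4  10.9  48.7]
 [569.3   8.6  40.1]
 [567.9 -62.7  40.8]]
t 15.3 p [ 461.7 -324.2  264.2] yaw 47.84 tilt [-0.002  0.002 -1.   ] shift mm [209.7  -3.2  -2. ] twist 0.0007 F [-0.7 -0.2  0.4] w 85.2 q [-0.73  0.37  1.67 -0.    1.11 -1.56]
```

View pics/crop_dock.png

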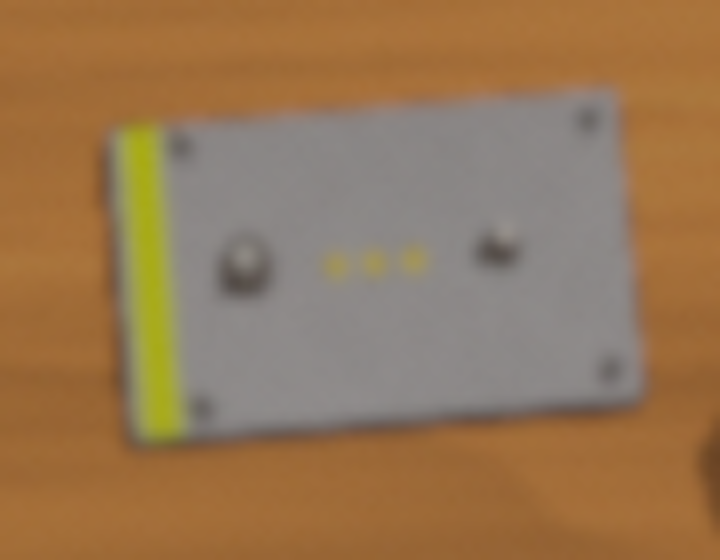

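Dock crop: thick pin at (245,265) beside the yellow band, thin pin at (500,245). The fit gives centre (569.9,-24.1) and yaw 93.65°, which matches the robot's own grasp pose of (570.3,-24.5) and 93.6°. Now grasping the orange adapter.

{"op": "arm_command", "data": {"rows": [[[1, 0.03, -0.0032, -0.002, -0.003], [1, 0.035, 0, 0, 0], [1, 0.035, 0, 0, 0], [1, 0.035, 0, 0, 0], [1, 0.03, 0, 0, 0], [1, 0.025, 0, 0, 0], [1, 0.015, 0, 0, 0], [1, 0.004, 0, 0, 0], [1, 0, 0, 0, 0], [1, 0, 0, 0, 0]]]}}

```text
t: 16.3
ee_pos: [463.1, -328.2, 57.3]
tcp_rot: [-0.287, 0.646, 0.287, 0.646]
wrist_force: [0.7, 0.2, 0.3]
grip_width: 85.4
```

Run:
```python
from h import *
togo(462.3,-327.4,54.5,48.0)
im,d=bot.capture("side"); c="side"
u,v=proj(c,[462,-327,70])[0].astype(int); cv2.imwrite(f"pics/{c}6c.png",cv2.resize(im[max(v-70,0):v+70,max(u-90,0):u+90],None,fx=4,fy=4))
```

```text
t 16.3 p [ 463.1 -328.2   57.3] yaw 47.91 tilt [ 0.001 -0.001 -1.   ] shift mm [2.8 1.2 0. ] twist -0.0016 F [0.7 0.2 0.3] w 85.4 q [-0.73  0.64  1.86 -0.    0.64 -1.57]
```

View pics/side6c.png

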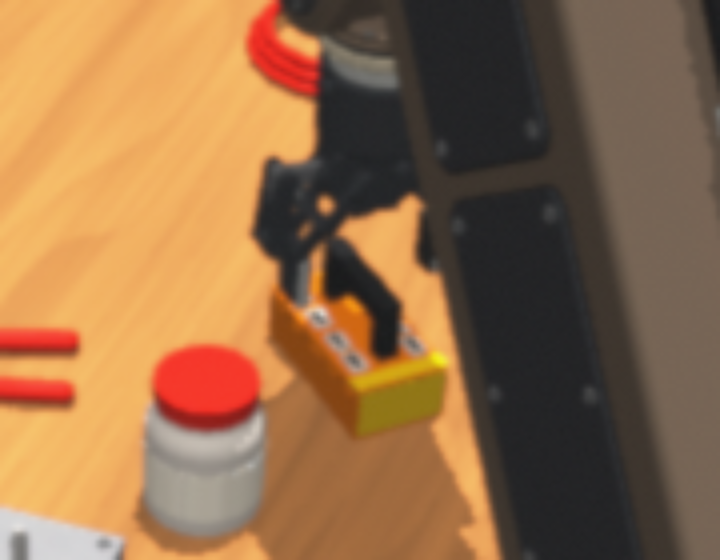

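The fingers straddle the orange handle. Moving down 2.8 mm and sideways 1.2 mm, then closing.

{"op": "arm_command", "data": {"rows": [[[1, 0.0028, 0.0012, 0, -0.0016], [0.5, 0, 0, 0, 0], [0, 0, 0, 0, 0], [0, 0, 0, 0, 0], [0, 0, 0, 0, 0], [0, 0, 0, 0, 0], [0, 0, 0, 0, 0], [0, 0, 0, 0, 0], [0, 0, 0, 0, 0]]], "newtons": 60}}

```text
t: 17.25
ee_pos: [462.0, -327.4, 54.2]
tcp_rot: [-0.288, 0.646, 0.288, 0.646]
wrist_force: [-1.5, -1.2, 3.8]
grip_width: 15.1
```

```bash
python3 -c "
from h import *
togo(462.3,-327.4,54.5,48)"
```

```text
t 17.25 p [ 462.  -327.4   54.2] yaw 48.04 tilt [ 0. -0. -1.] shift mm [-0.3 -0.2  0.2] twist 0.0008 F [-1.5 -1.2  3.8] w 15.1 q [-0.73  0.65  1.86 -0.    0.64 -1.57]
```

{"op": "arm_command", "data": {"rows": [[[0, -0.01, 0, 0, 0], [0, -0.015, 0, 0, 0], [0, -0.02, 0, 0, 0], [0, -0.03, 0, 0, 0], [0, -0.03, 0, 0, 0], [0, -0.03, 0, 0, 0], [0, -0.02, 0, 0, 0], [0, -0.005, 0, 0, 0], [0, 0, 0, 0, 0]]]}}

```text
t: 18.15
ee_pos: [462.0, -327.0, 214.2]
tcp_rot: [-0.288, 0.646, 0.288, 0.646]
wrist_force: [0.0, -0.7, -4.8]
grip_width: 15.0
```

```bash
python3 -c "
from h import *
togo(569.9,-24.2,None,3.63)"
```

```text
t 18.15 p [ 462.  -327.   214.2] yaw 48.06 tilt [ 0. -0. -1.] shift mm [-1.000e-01  1.221e+02  2.974e+02] twist 0.7754 F [ 0.  -0.7 -4.8] w 15.0 q [-0.73  0.43  1.73  0.    0.99 -1.57]
```

{"op": "arm_command", "data": {"rows": [[[0, 0, 0.006, 0.015, 0], [0, 0, 0.012, 0.029, 0], [0, 0, 0.012, 0.029, 0], [0, 0, 0.012, 0.029, 0], [0, 0, 0.012, 0.029, 0], [0, 0, 0.012, 0.029, 0], [0, 0, 0.012, 0.029, 0], [0, 0, 0.012, 0.029, 0], [0, 0, 0.012, 0.029, 0], [0, 0, 0.012, 0.029, 0], [0, 0, 0.008, 0.021, 0], [0, 0, 0, 0, 0.12], [0, 0, 0, 0, 0.12], [0, 0, 0, 0, 0.13], [0, 0, 0, 0, 0.13], [0, 0, 0, 0, 0.13], [0, 0, 0, 0, 0.1], [0, 0, 0, 0, 0.045], [0, 0, 0, 0, 0]]]}}

```text
t: 20.05
ee_pos: [569.2, -24.0, 212.5]
tcp_rot: [-0.022, 0.708, 0.023, 0.706]
wrist_force: [0.1, 0.1, -4.1]
grip_width: 14.9
```

Run:
```python
from h import *
togo(569.9,-24.2,110,3.63)
im,d=bot.capture("side"); cv2.imwrite("pics/side7.png",im)
```

```text
t 20.05 p [569.2 -24.  212.5] yaw 3.63 tilt [-0.003  0.001 -1.   ] shift mm [102.5  -0.3   0.9] twist -0.0 F [ 0.1  0.1 -4.1] w 14.9 q [-0.16  0.43  1.72  0.    0.99 -0.22]
```

View pics/side7.png

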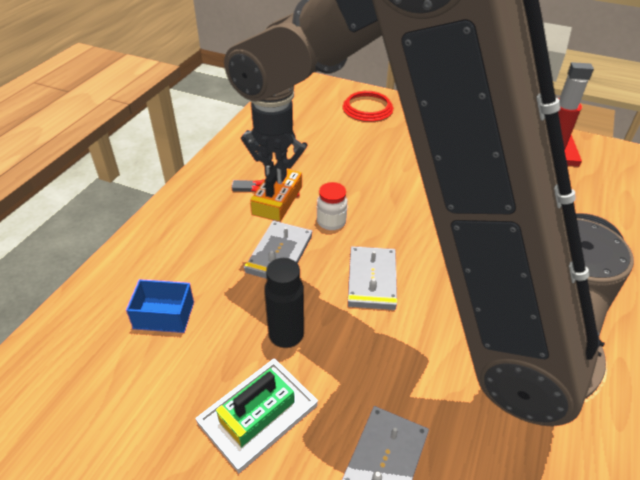

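The orange adapter's yellow end is over the dock's yellow band: side view (265,210) over (260,268). Lowering to just above the pin tips.

{"op": "arm_command", "data": {"rows": [[[0, 0.02, -0.0003, 0.0005, 0], [0, 0.03, 0, 0, 0], [0, 0.025, 0, 0, 0], [0, 0.018, 0, 0, 0], [0, 0.009, 0, 0, 0], [0, 0, 0, 0, 0], [0, 0, 0, 0, 0]]]}}

```text
t: 20.8
ee_pos: [570.6, -25.0, 112.4]
tcp_rot: [-0.023, 0.707, 0.023, 0.707]
wrist_force: [0.2, 0.2, -4.2]
grip_width: 14.9
```

Run:
```python
from h import *
togo(569.9,-24.2,74.3,3.63)
for c in("side","top"):
    im,d=bot.capture(c); u,v=proj(c,[570,-24,60])[0].astype(int); cv2.imwrite(f"pics/{c}8c.png",cv2.resize(im[max(v-60,0):v+60,max(u-70,0):u+70],None,fx=5,fy=5,interpolation=cv2.INTER_CUBIC))
    if c=="top": np.save("/tmp/top8.npy",d)
d=np.load("/tmp/top8.npy")
for zr in((70,78),(80,105)):
    P=cloud("top",d,win(327,190,50)); P=P[(P[:,2]>zr[0])&(P[:,2]<zr[1])]; print(len(P),P.min(0) if len(P) else 0,P.max(0) if len(P) else 0)
```

```text
t 20.8 p [570.6 -25.  112.4] yaw 3.67 tilt [ 0. -0. -1.] shift mm [38.1  0.8 -0.7] twist 0.0007 F [ 0.2  0.2 -4.2] w 14.9 q [-0.16  0.56  1.81 -0.    0.77 -0.22]
2 [ 500.84672555 -141.97185677   70.98119569] [ 505.90120026 -141.74418765   72.04062395]
0 0 0
```

View pics/side8c.png

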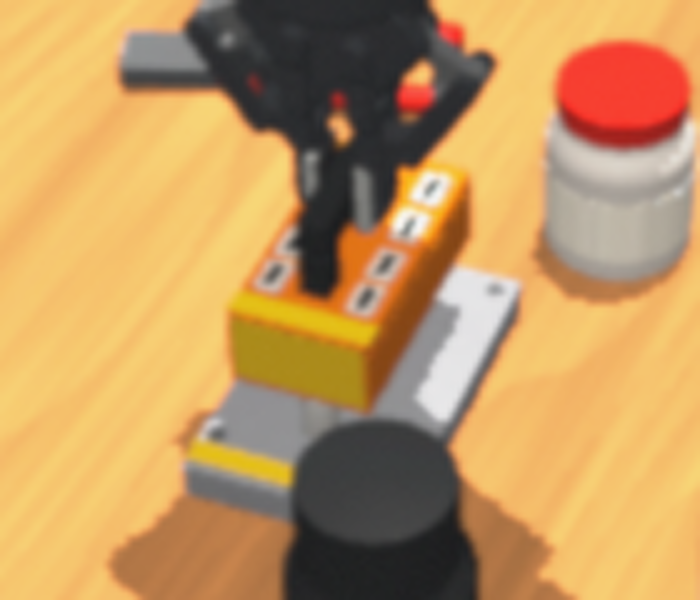

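View pics/top8c.png

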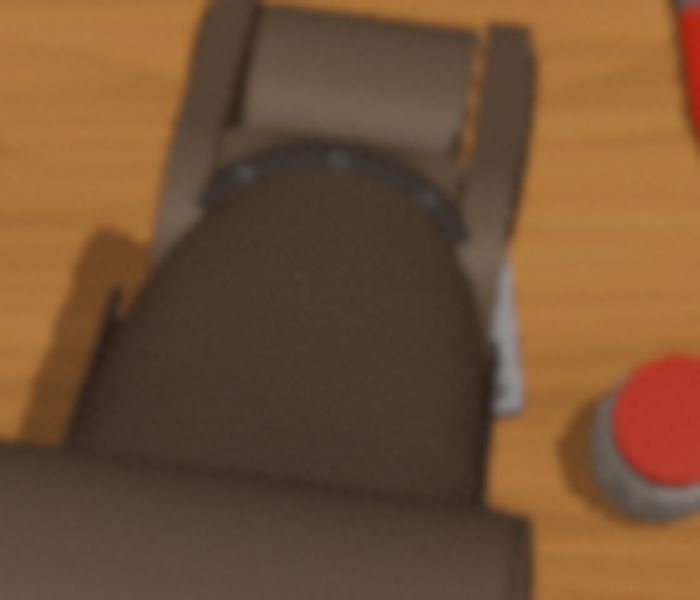

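The thick pin shows at side-crop (320,415) just under the yellow end. Correcting laterally and lowering onto the tapers.

{"op": "arm_command", "data": {"rows": [[[0, 0.004, 0.0007, -0.0006, 0], [0, 0.004, 0, 0, 0], [0, 0.003, 0, 0, 0], [0, 0.003, 0, 0, 0], [0, 0.002, 0, 0, 0], [0, 0, 0, 0, 0]]]}}

```text
t: 21.5
ee_pos: [569.6, -24.4, 95.6]
tcp_rot: [-0.022, 0.707, 0.022, 0.707]
wrist_force: [-0.9, -0.0, -4.5]
grip_width: 15.1
```

```bash
python3 -c "
from h import *
togo(570,-24.3,74.3,3.63)"
```

```text
t 21.5 p [569.6 -24.4  95.6] yaw 3.64 tilt [-0.001  0.    -1.   ] shift mm [21.3  0.   0.4] twist 0.0002 F [-0.9 -0.  -4.5] w 15.1 q [-0.16  0.59  1.83 -0.    0.73 -0.22]
```

No contact 5 mm into the tapers. Continuing slowly.

{"op": "arm_command", "data": {"rows": [[[0, 0.002, 0, 0.0003, 0], [0, 0.002, 0, 0, 0], [0, 0.002, 0, 0, 0], [0, 0, 0, 0, 0]]]}}

```text
t: 21.9
ee_pos: [570.0, -24.3, 89.7]
tcp_rot: [-0.022, 0.707, 0.022, 0.707]
wrist_force: [-0.2, 0.4, -4.1]
grip_width: 14.8
```

{"op": "arm_command", "data": {"rows": [[[0, 0.002, 0, 0, 0], [0, 0.002, 0, 0, 0], [0, 0.001, 0, 0, 0], [0, 0, 0, 0, 0]]]}}

```text
t: 22.3
ee_pos: [570.0, -24.4, 84.8]
tcp_rot: [-0.022, 0.707, 0.022, 0.707]
wrist_force: [1.0, 0.4, -4.2]
grip_width: 15.1
```

Onto the straight part with no load. Going the last 10.5 mm.

{"op": "arm_command", "data": {"rows": [[[0, 0.003, 0, 0, 0], [0, 0.003, 0, 0, 0], [0, 0.002, 0, 0, 0], [0, 0.001, 0, 0, 0], [0, 0, 0, 0, 0]]]}}

```text
t: 22.8
ee_pos: [570.0, -24.4, 75.8]
tcp_rot: [-0.022, 0.707, 0.022, 0.707]
wrist_force: [1.0, 1.4, -5.5]
grip_width: 15.3
```

{"op": "arm_command", "data": {"rows": [[[0, 0.001, 0, 0, 0], [0, 0.001, 0, 0, 0], [0, 0, 0, 0, 0]]]}}

```text
t: 23.1
ee_pos: [570.0, -24.3, 74.2]
tcp_rot: [-0.023, 0.707, 0.022, 0.707]
wrist_force: [-1.0, 3.4, -0.7]
grip_width: 14.9
```

{"op": "arm_command", "data": {"rows": [[[0, 0.001, 0, 0, 0], [0, 0, 0, 0, 0]]]}}

```text
t: 23.3
ee_pos: [570.0, -24.3, 74.1]
tcp_rot: [-0.023, 0.706, 0.022, 0.707]
wrist_force: [-4.7, 2.5, 11.7]
grip_width: 14.6
```

Contact at 74.1 against an expected 74.2–74.3, so it is home. Releasing and retreating.

{"op": "arm_command", "data": {"rows": [[[0.3, 0, 0, 0, 0], [0.6, 0, 0, 0, 0], [1, 0, 0, 0, 0], [1, 0, 0, 0, 0], [1, 0, 0, 0, 0]]]}}

```text
t: 23.8
ee_pos: [570.0, -24.4, 72.9]
tcp_rot: [-0.022, 0.707, 0.022, 0.707]
wrist_force: [0.4, -0.4, -0.8]
grip_width: 81.5
```

{"op": "arm_command", "data": {"rows": [[[1, -0.015, 0, 0, 0], [1, -0.03, 0, 0, 0], [1, -0.035, 0, 0, 0], [1, -0.035, 0, 0, 0], [1, -0.035, 0, 0, 0], [1, -0.025, 0, 0, 0], [1, 0, -0.03, 0, 0], [1, 0, -0.04, 0, 0], [1, 0, -0.04, 0, 0], [1, 0, -0.04, 0, 0], [1, 0, -0.04, 0, 0], [1, 0, -0.04, 0, 0], [1, 0, -0.04, 0, 0], [1, 0, -0.03, 0, 0], [1, 0, 0, 0, 0], [1, 0, 0, 0, 0]]]}}

```text
t: 25.4
ee_pos: [588.8, -324.0, 247.5]
tcp_rot: [-0.022, 0.707, 0.022, 0.707]
wrist_force: [0.4, -0.3, 0.4]
grip_width: 85.5
```

Run:
```python
from h import *
togo(570,-24,None,3.6)
for c in("side","top"):
    im,d=bot.capture(c); cv2.imwrite(f"pics/{c}9.png",im); np.save(f"/tmp/{c}9.npy",d)
d=np.load("/tmp/top9.npy"); r=np.radians
print("dock",fitrect("top",d,win(327,190,60),13,28,160,100,[570,-26,r(94)]))
print("newtop",fitrect("top",d,win(327,190,60),50,68,120,64,[570,-26,r(94)]))
print("newbar",fitrect("top",d,win(327,190,60),90,110,80,16,[570,-26,r(94)]))
P=cloud("top",d,win(327,190,40));k=(P[:,2]>50)&(P[:,2]<70)&(abs(P[:,0]-570)<30)&(abs(P[:,1]+24)<55);A=np.c_[P[k][:,:2]-[570,-24],np.ones(k.sum())];print("plane",np.linalg.lstsq(A,P[k][:,2],rcond=None)[0])
print("green",fitrect("top",d,win(180,250,50),38,56,120,64,[432,341,r(67)]))
P=cloud("top",d,win(180,250,50));k=(P[:,2]>38)&(P[:,2]<56);A=np.c_[P[k][:,:2]-[432,341],np.ones(k.sum())];print("plane",np.linalg.lstsq(A,P[k][:,2],rcond=None)[0])
for t in("new","old","tray","thermos","jar","bin","crimper"):
    print(t,[[(np.round(x['xyz'],0).tolist(),round(x['confidence'],2)) for x in bot.landmark_of(t,c)[:1]] for c in ("top","side")])
```

```text
t 25.4 p [ 588.8 -324.   247.5] yaw 3.58 tilt [-0.001  0.001 -1.   ] shift mm [ 2.000e-01  3.006e+02 -0.000e+00] twist -0.0004 F [ 0.4 -0.3  0.4] w 85.5 q [-0.6   0.55  1.41  0.    1.18 -0.66]
dock (array([571.51, -24.61,  95.01]), np.float64(0.0), 413)
newtop (array([570.9 , -25.58,  92.99]), np.float64(0.0), 325)
newbar (array([571.26, -27.59,  89.59]), np.float64(0.3), 108)
plane [-2.65327748e-03  1.14320535e-03  6.15699283e+01]
green (array([432.43, 341.3 ,  67.42]), np.float64(7.2), 1048)
plane [2.46696875e-03 3.60715844e-03 4.81282134e+01]
new [[([568.0, -24.0, 19.0], 0.91)], [([571.0, -24.0, 19.0], 0.97)]]
old [[([431.0, 342.0, 8.0], 0.87)], [([434.0, 339.0, 8.0], 0.79)]]
tray [[([433.0, 339.0, 0.0], 0.7)], [([434.0, 343.0, -2.0], 0.58)]]
thermos [[([458.0, 172.0, 2.0], 0.74)], [([462.0, 168.0, 1.0], 0.85)]]
jar [[([509.0, -176.0, 2.0], 0.86)], [([506.0, -176.0, -0.0], 0.61)]]
bin [[([704.0, 222.0, 0.0], 0.61)], [([708.0, 223.0, -3.0], 0.64)]]
crimper [[([707.0, -219.0, -6.0], 0.73)], [([707.0, -222.0, -1.0], 0.95)]]
```

View pics/side9.png

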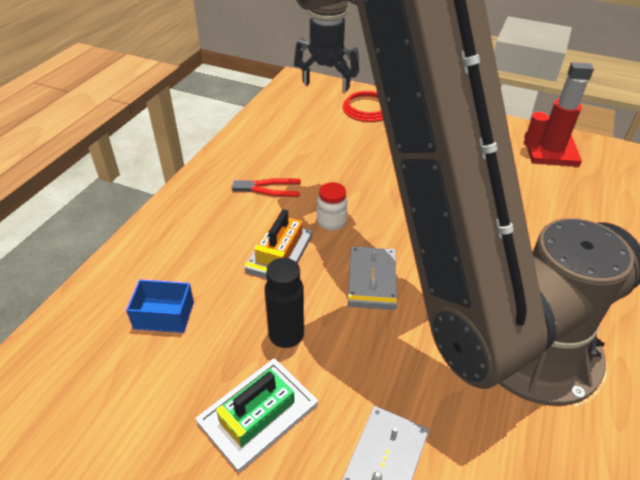

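View pics/top9.png

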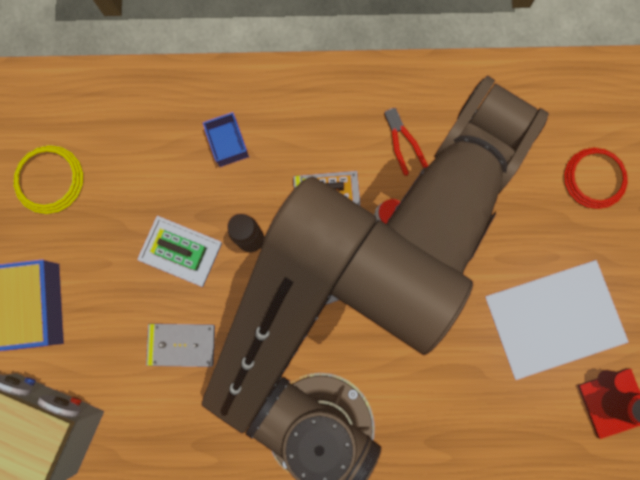

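Side view: orange is seated flush at (280,245) with its yellow end at the plate's yellow band, and green is flat in the tray at (255,405). The top plane heights of 61.6 and 48.1 mm sit about 1 mm above nominal, close to the depth camera's bias (0.6–0.9 mm on the adapter tops at the start). Both tops are level within 0.005 rad, and the bystanders have not moved.

```bash
python3 -c "
from bench import bot
print(bot.job_done())"
```

```text
the job is handed in; nothing more can be done
None
```

The changeover is done and handed in, at about 26–27 s of the 61 s allowed; no verdict was reported. The green adapter stands in the white tray and the orange adapter is on the guide pins of the farthest dock, with its yellow end at the plate's yellow band.

**Green adapter:** I lifted it off the pins, carried it over the thermos, lowered it to light contact and released it. It lies within about 1 mm of the tray centre I measured, and level within 0.005 rad.

**Orange adapter:** It went down over both pins with almost no side load. It touched the plate at 74.1 mm tool height, against 74.2–74.3 expected, and I released it there. Its top reads level within 0.003 rad. The detectors put its origin at (568–571, -24, 19) mm, against the dock's top centre at (570, -24, 20) mm.

**Bystanders:** The thermos, jar, bin and crimper read within the detectors' few millimetres of where they started. The arm is clear and touching nothing.

**Checks that were weaker or disagreed:**
- In the last top picture the arm hid much of the dock, so the top-view rectangle fits there were poor: bar yaw 89.6° against 93.0° for the block. I did not rely on them; I used the contact height and the side view instead.
- The top-camera heights read about 1 mm high on both adapters. Before any move they read 0.6–0.9 mm high on the same tops, so I took this mostly as camera bias.

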